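# Ready the ribbon measuring winder for the next roll

## Robot

A 6-joint arm with a two-finger parallel gripper is mounted at the origin on the work surface. World frame = base frame: x ahead of the robot, y to its left, z up, the work surface at z = 0. Lengths are in m, angles in rad, forces in N, time in s.
With the tool pointing down it reaches from about 0.25 to 0.775 m from the base axis. Payload 4 kg.
Tool frame: the origin (TCP) lies at the very end of the fingers, on their centre line; the grasp point (between the pads) lies 19 mm behind it (robot.hold_point_z is the distance from the TCP to the grasp point, in m); z points along the fingers, y is the line along which they close (so a half turn about z gives the same grasp; the last joint's range is limited). The gripper opens to 94 mm and grips with 3 to 60 N. Pads are 16 mm wide; open, the fingers measure 119 mm over their backs; the gripper's body (75 mm by 177 mm) begins 78 mm behind the grasp point.
Start: joints at [-1.4, 0.087, 1.371, -0, 1.684, -0.103], TCP at [0.149, -0.53, 0.184] pointing down, gripper open.
Joint ranges: [-3.1, 3.1], [-0.76, 2.03], [0.27, 2.55], [-1.08, 4.22], [0.17, 2.65], [-2.57, 2.57]. Speed limits (rad/s): [2.79, 2.79, 3.14, 3.14, 3.14, 3.14].

## Interface

Orientations are given as [roll, pitch, yaw] about the fixed x, y, z axes, in that order (R = Rz(yaw) Ry(pitch) Rx(roll)).
In Python, from bench import robot gives the robot as it stands.
- The arm moves only by the tool carry_out, never from a script. Its argument "steps" is a list of rows, each a list of 3 entries, a list of its own where there are three numbers: the shift along the tool's x, y, z in m, then the turn about the tool's z in units of 10 degrees (1.0 is 10 degrees), then the closure, from -1 (fully open) to 1 (shut). In form: [[[tx, ty, tz], roll, jaw], ...]. A call has 1 to 10 rows; each row is the pose to reach, as a shift and turn from the pose commanded when the call began, along the tool's axes at that moment; what a row does not reach only later rows make up. A row lasts 1/8 s, in which the tool goes at most 62.5 mm and 10.7 degrees, less where a joint would pass 70% of its speed; a pose out of reach is approached as far as the arm can. A call with a gripper value outside its range is refused whole. The fingers move at their own pace and stop on an object; the grip force is fixed at half the most. Time passes only in rows, so rows that repeat a pose let the fingers close. It gives the time, the measured TCP pose, the force, the opening and the grip force at its end, in the units of the state.
- robot.get_obs(): the state, without advancing time (a new reading comes with each control period).
- robot.snapshot(name): name is "scene" or "top" or "wrist"; returns a dict with "image" (400x640x3 uint8, red, green, blue), "z_map" (400x640 float32, m along the optical axis (not along the pixel's ray), 0 where there is no reading), "mtx" (3x3 intrinsics, pixels), "R" (3x3) and "t" (3): a world point X has camera coordinates R X + t. Camera axes: x right, y down, z forward; pixel columns grow to the right and rows downward; lengths in m; the calibration is good to about 2 mm. A picture is of the moment at which its call begins.
- robot.close_job(): hands the job in; it is judged then, once.
The state is a dict: "time": time; "joint_positions": joint angles; "qvel": joint speeds; "joint_torque": joint torques, N m; "tool_pos": TCP position; "ee_rot": TCP orientation; "wrist_force": force on the tool from outside, world axes, zero at the start; "wrist_torque": the same for the moment, N m; "width": finger opening in m; "finger_force": force on a finger pad.
Only numpy, scipy, OpenCV 4.12 (cv2) and the standard library are available. Lean on these libraries where they do the work, as an engineer would, in place of code of your own. Each camera call takes 0.05 s, during which the arm holds its last target. There are 200 camera calls.

## Task

Get the ribbon winder ready for the next roll. First push the ball-handled lever over to its stop so that the pressure roller stands open above the measuring wheel; then take the stylus from its stand, hold the counter's recessed zero button fully down with its tip for a good second, and put the stylus back upright in its stand. Finally turn the small inner brake knob until its line points at the long mark on the panel, leaving the outer speed ring as it is set and the things on the counter where they are.

Things in the scene. Friction and masses are not known exactly. Their poses are not given: they have to be found in the camera images.
- winder: ribbon measuring winder, fixed: a grey box 180 mm deep (its x), 340 wide (y), 95 high, with a flat bare-metal panel on top; origin at the centre of its underside. Its front (-x) looks to the robot, turned up to 9 degrees, and carries (out to x -145) a 128 mm winding plate at -y (top 136 mm up), a 64 mm measuring wheel, the roller arm, and an empty spindle at +y (y 225, below 85 mm)
- roller_arm (a joint): angle of the roller arm, rad: 0 = roller resting on the wheel (start), 1.13 = stop, roller open. Arm and ball handle are one piece, turning about an axis along the winder's x; it stays where left; 3 to 5 N at the handle move it. The handle's 8 mm stem points up from the pivot: at 0 it leans 25 degrees to the winder's -y; push it to +y until it leans 40 degrees that way
- lever_ball (a point): centre of the black 22 mm ball ending the lever, 95 mm from the pivot; 166 mm above the counter at the start, 153 at the stop; it goes about 100 mm to the winder's +y. The roller (24 mm; at the start 80 mm to -y of the pivot, top 104 mm above the counter) rises with it and ends 23 mm to -y of the pivot, top 170 mm above the counter
- lever_pivot (a point): the point of the lever's turning axis at the foot of the stem, at (-0.128, 0.125, 0.080) m in the winder's frame
- reset_button (a joint): how far the zero button is pressed, in m: 0 released, 0.004 fully down; it springs back by itself. It needs 1.5 N to start and about 4 N fully down
- reset_hole (a point): centre of the mouth of the zero button's hole: a round 12 mm hole in the panel, 95 mm above the counter, ringed by a flat black 26 mm disc, at x -15, y 60 mm in the winder's frame, just in front of the dark counter window (92 x 40 mm). In it a pale 10 mm button cap, its top 5 mm below the panel, that goes down 4 mm more; too small for a finger
- brake_knob (a joint): angle in rad of the small inner knob, positive clockwise seen from above; 0 when its line points at the long mark. It starts 0.75 to 1.35 rad clockwise of the mark and stays where it is left; light friction (0.03 N m)
- brake_top (a point): centre of the top of the inner brake knob: bare-metal, knurled, 22 mm in diameter, standing 23 mm proud of the outer ring; its top is 134 mm above the counter. A black line runs from its centre to its edge
- long_mark (a point): middle of the long black mark on the panel (13 mm long, the others 5 mm), 33 mm from the knobs' axis, straight to the winder's +x, away from the front
- speed_ring (a joint): angle in rad of the outer speed ring, positive clockwise; must stay as it is. It turns very easily (0.012 N m), also when a finger rests on it
- speed_line (a point): outer end of the white line on the top of the outer ring: black, 44 mm in diameter, its top 111 mm above the counter, 21 mm from the knobs' axis
- stylus: the stylus, about 45 g, 140 mm long: a bare-metal round handle 13 mm in diameter (48 to 140 mm from the tip, with rubber rings) and below it a steel pin 5 mm in diameter, 42 mm long. Origin at the tip, z along it towards the handle's end. It stands tip down in its stand, the handle's upper 85 mm free above the stand's mouth
- stylus_tip (a point): the stylus's tip
- stylus_top (a point): the end of the stylus's handle, 140 mm from the tip, 155 mm above the counter when it stands in its stand
- stand_seat (a point): where the tip rests in the stand: floor of its bore, 15 mm above the counter, on the stand's axis. The stand is fixed: a dark 76 mm disc foot with a tube on it; bore 9 mm, widening from 45 mm above the counter to a 28 mm funnel mouth 67 mm above the counter. It stands left or right of the winder
- ribbon_spool: bystander: a spool of pale ribbon lying flat, 84 mm in diameter, 30 mm high; origin at the centre of its underside
- pin_tin: bystander: a round metal tin, 66 mm in diameter, 44 mm high; origin at the centre of its underside
- scissors: bystander: closed ribbon scissors lying flat, 170 mm long, 10 mm high; origin near their middle, blades along x
Mind the look-alikes: they are no part of the job. Of the things like the part that bears stand_seat, leave any that is green or red; of the rest the smaller one is meant.

How it is judged:
By the outcome, as a careful person would: the job done as asked, in the order asked, and still so for the second after the job is handed in, with the robot touching nothing.
It also fails if it takes over 72 s, if anything falls off the work surface, if the arm or the gripper's body presses on something with over 40 N, if the wrist force passes 120 N, or if a joint passes its speed limit or range.

## Working session

There is one attempt and no reset: what is moved stays moved. The work goes in short steps, Python scripts to look and compute and a tool call to move; the robot and the scene stay as the last step left them, time stands still between calls to the robot, and variables do not carry over. Pictures are saved under pics/ and viewed, at most 10 in all, crops included, and the job is handed in when it is done.

Besides the shell and the picture viewer there is one more tool, called after ">>>" by a JSON object that holds its "op" and its "data", one argument or row to a line. carry_out: Moves the arm, as the interface text tells. Its arguments: {"type":"object","properties":{"steps":{"type":"array","items":{"type":"array"}}},"required":["steps"]}

```bash
ls; mkdir -p pics; cat > h.py <<'E'
import numpy as np, cv2, pickle
from bench import robot
def snap(n,tag):
    s=robot.snapshot(n); pickle.dump(s,open(f'pics/{tag}.pkl','wb')); return s
def load(tag): return pickle.load(open(f'pics/{tag}.pkl','rb'))
def save(s,tag,box=None,k=1):
    im=s['image'][...,::-1]
    if box: a,b,c,d=box; im=im[b:d,a:c]
    cv2.imwrite(f'pics/{tag}.png',cv2.resize(im,None,fx=k,fy=k,interpolation=cv2.INTER_CUBIC))
def w(s,u,v,z=None):
    """world point of pixel by depth, or on plane z"""
    r=np.linalg.inv(s['mtx'])@[u,v,1]; R,t=s['R'],s['t']
    c=-R.T@t; d=R.T@r
    if z is None:
        p=s['z_map'][int(v)-1:int(v)+2,int(u)-1:int(u)+2]; return c+d*np.median(p)
    return c+d*(z-c[2])/d[2]
def px(s,X):
    c=s['R']@np.array(X)+s['t']; q=s['mtx']@c; return q[:2]/q[2]
def Rt():
    from scipy.spatial.transform import Rotation as Ro
    return Ro.from_euler('xyz',robot.get_obs()['ee_rot']).as_matrix()
E
python3 - <<'E'
from h import *
s=snap('top','top0');save(s,'top0',k=1.25)
s=snap('scene','sc0');save(s,'sc0',k=1.25)
o=robot.get_obs();print(o); print(Rt().round(3))
E
```

```text
pics
{'time': 0.1, 'joint_positions': array([-1.40006885e+00,  8.79241888e-02,  1.37208681e+00, -1.75287102e-05,
        1.68360317e+00, -1.03133641e-01]), 'qvel': array([-0.00229124, -0.00039605, -0.00371011,  0.000717  ,  0.00104099,
        0.00094834]), 'joint_torque': array([ 1.74643512e-03, -3.41253483e+01, -3.03300440e+01,  7.18823075e-02,
        3.04228754e-02, -9.41701774e-05]), 'tool_pos': array([ 0.14862812, -0.52898256,  0.18270599]), 'ee_rot': array([-3.13958008e+00, -1.90788518e-04,  2.73858966e-01]), 'wrist_force': array([ 0.68942504,  0.57000272, -0.61021159]), 'wrist_torque': array([ 0.04206336,  0.01220732, -0.02083037]), 'finger_force': 0.0, 'width': 0.09383695736895739}
[[ 0.963  0.27  -0.   ]
 [ 0.27  -0.963  0.002]
 [ 0.    -0.002 -1.   ]]
```

View pics/top0.png

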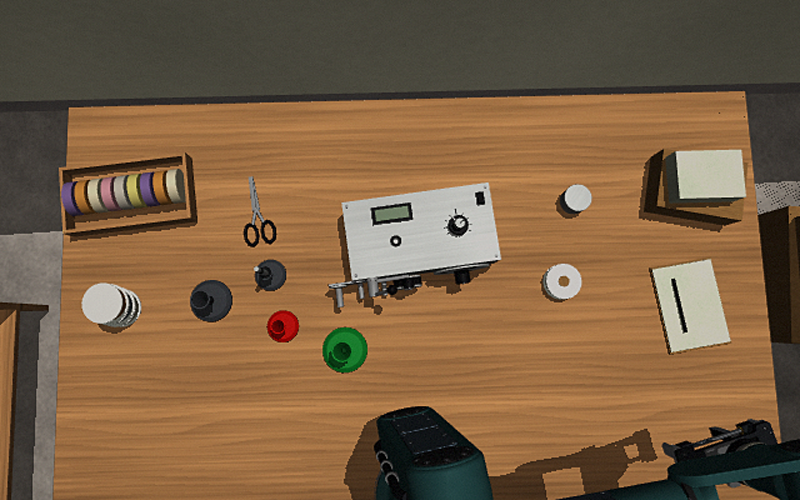

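View pics/sc0.png

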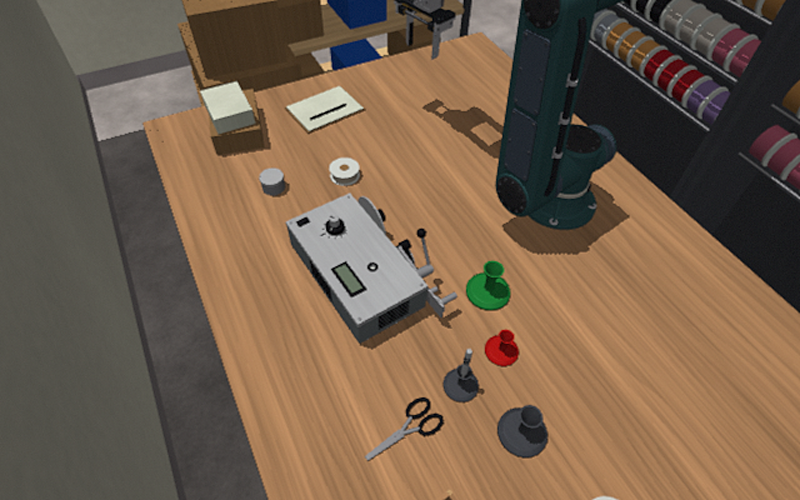

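Top view (800 px scale): the possible stands are dark small (270,275) holding the stylus, dark large (211,301), red (283,326) and green (345,350). I choose the small dark one. The zero hole is at (396,241), the knob at (457,224), and the lever area around (375-420,285).

```bash
python3 - <<'E'
from h import *
s=load('top0'); save(s,'c1',(195,140,405,245),3.8)
c=load('sc0'); save(c,'c2',(220,150,420,300),4)
E
```

```text
(no output)
```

View pics/c1.png

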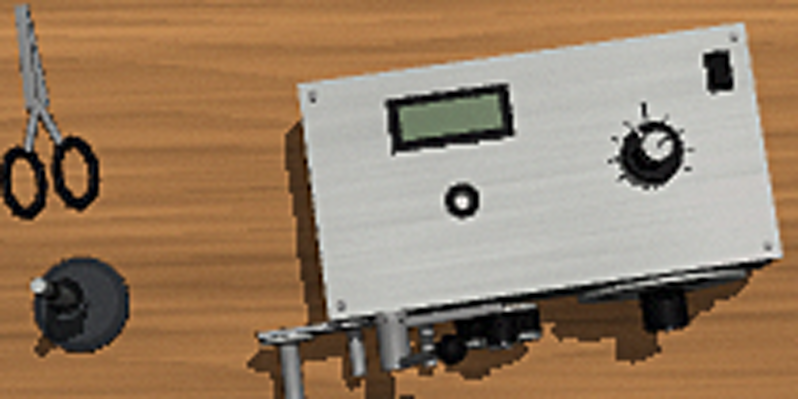

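View pics/c2.png

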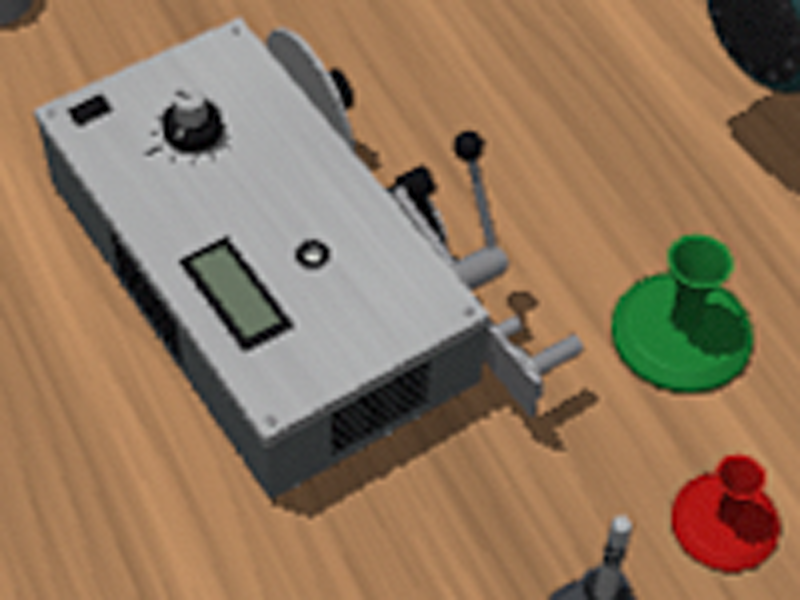

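Crops confirm the small dark stand holds the stylus. c1 px: stylus top (38,285), foot centre (82,305), ball (452,348), hole (461,200), ring (651,154), panel corners (300,85), (745,24), (781,257), (328,322). c2 px: ball (468,146), stylus top (621,525).

```bash
python3 - <<'E'
from h import *
s=load('top0');c=load('sc0')
q=lambda u,v,z:w(s,195-.5+(u+.5)/3.8,140-.5+(v+.5)/3.8,z)
q2=lambda u,v,z:w(c,220-.5+(u+.5)/4,150-.5+(v+.5)/4,z)
cs=np.array([q(*p,.095) for p in [(300,85),(745,24),(781,257),(328,322)]])
o=cs.mean(0); ey=(cs[0]-cs[1]+cs[3]-cs[2])[:2]; ex=(cs[0]-cs[3]+cs[1]-cs[2])[:2]
print('centre',o,'yaw',np.degrees(np.arctan2(-ey[0],ey[1])),np.degrees(np.arctan2(ex[1],ex[0])))
hole=q(461,200,.095);kn=q(651,154,.111);print('hole',hole,'knob',kn)
d=(hole-kn)[:2];print('knob->hole',d)
print('hole sc',q2(312,254,.095))
print('ball',q(452,348,.166),q2(468,146,.166))
print('stytop',q(38,285,.155),q2(621,525,.155),'foot',q(82,305,.01))
for yaw in [np.arctan2(-ey[0],ey[1])]:
  R=np.array([[np.cos(yaw),-np.sin(yaw)],[np.sin(yaw),np.cos(yaw)]])
  O=hole[:2]-R@[-.015,.06]; print('origin by hole',O)
  P=O+R@[-.128,.125];print('pivot',P)
  for a in (-25,40): print('ball',P+R@[0,.095*np.sin(np.radians(a))])
  print('knob local',R.T@(kn[:2]-O), R.T@(q(38,285,.155)[:2]-O))
E
```

```text
centre [ 0.60163113 -0.01640422  0.095     ] yaw 6.536853556174983 5.7380695258865115
hole [0.58129273 0.04250695 0.095     ] knob [ 0.60949931 -0.09859623  0.111     ]
knob->hole [-0.02820658  0.14110317]
hole sc [0.58228813 0.04373481 0.095     ]
ball [0.46668068 0.0529953  0.166     ] [0.46748409 0.05593663 0.166     ]
stytop [0.51985535 0.34383354 0.155     ] [0.52169672 0.34666456 0.155     ] foot [0.51831337 0.34190114 0.01      ]
origin by hole [ 0.60302575 -0.01539535]
pivot [0.46162762 0.09422019]
ball [0.46619824 0.05433247]
ball [0.45467586 0.15488802]
knob local [-0.0030403  -0.08339694] [-0.04173426  0.3663618 ]
```

>>> {"op": "carry_out", "data": {
  "steps": [
    [[0.02,-0.02,-0.03],0.2,1],
    [[0.07,-0.06,-0.067],0.4,1],
    [[0.11,-0.1,-0.067],0.6,1],
    [[0.15,-0.14,-0.067],0.8,1],
    [[0.19,-0.18,-0.067],0.95,1],
    [[0.23,-0.22,-0.067],0.95,1],
    [[0.27,-0.26,-0.067],0.95,1],
    [[0.31,-0.3,-0.067],0.95,1],
    [[0.35,-0.34,-0.067],0.95,1],
    [[0.39,-0.38,-0.067],0.95,1]
  ]
}}

```text
time: 1.35
tool_pos: [0.4218, -0.0564, 0.2504]
ee_rot: [3.141, 0.0, 0.108]
wrist_force: [0.6, 0.0, 1.2]
width: 0.0005
finger_force: 0.0
```

```bash
cat >> h.py <<'E'
def to(X,yaw=None):
    """shift in tool axes (and turn) to world X; yaw deg of the tool's y line (tool y = (sin,-cos))"""
    o=robot.get_obs(); R=Rt(); d=R.T@(np.array(X)-o['tool_pos'])
    print('pos',o['tool_pos'].round(4),'F',o['wrist_force'].round(2),'w',round(o['width'],4),'shift',d.round(4),'turn10',None if yaw is None else round((np.degrees(o['ee_rot'][2])-yaw)/10,3),'t',o['time'],'j',o['joint_positions'].round(2))
E
python3 -c "
from h import *
to([.4713,.0152,.148],6.2)"
```

```text
pos [ 0.4218 -0.0564  0.2504] F [0.56 0.   1.22] w 0.0005 shift [ 0.0569 -0.0659  0.1024] turn10 -0.001 t 1.35 j [-0.27 -0.2   1.51 -0.    1.83  1.2 ]
```

>>> {"op": "carry_out", "data": {
  "steps": [
    [[0.03,-0.03,0.02],0,1],
    [[0.057,-0.062,0.06],0,1],
    [[0.057,-0.066,0.1],0,1],
    [[0.057,-0.066,0.102],0,1],
    [[0.057,-0.08,0.102],0,1],
    [[0.057,-0.095,0.102],0,1],
    [[0.057,-0.11,0.102],0,1],
    [[0.057,-0.125,0.102],0,1],
    [[0.057,-0.14,0.102],0,1],
    [[0.057,-0.155,0.102],0,1]
  ]
}}

```text
time: 2.6
tool_pos: [0.4635, 0.1023, 0.1611]
ee_rot: [3.14, -0.013, 0.107]
wrist_force: [1.2, -0.9, 6.8]
width: 0.0006
finger_force: 2.8
```

>>> {"op": "carry_out", "data": {
  "steps": [
    [[0,-0.01,0],0,1],
    [[0,-0.016,0],0,1],
    [[0,-0.022,0],0,1],
    [[0,-0.025,0],0,1]
  ]
}}

```text
time: 3.1
tool_pos: [0.4591, 0.1273, 0.1495]
ee_rot: [3.141, -0.002, 0.108]
wrist_force: [1.5, -0.4, 3.3]
width: 0.0008
finger_force: 1.3
```

```bash
python3 -c "
from h import *
to([.4713,.0152,.148],6.2)
s=snap('scene','sc1');save(s,'sc1',(270,150,400,260),5)"
```

```text
pos [0.4591 0.1273 0.1495] F [ 1.52 -0.38  3.26] w 0.0008 shift [-0.      0.1128  0.0015] turn10 0.0 t 3.1 j [ 0.15 -0.07  1.6  -0.    1.61  1.61]
```

View pics/sc1.png

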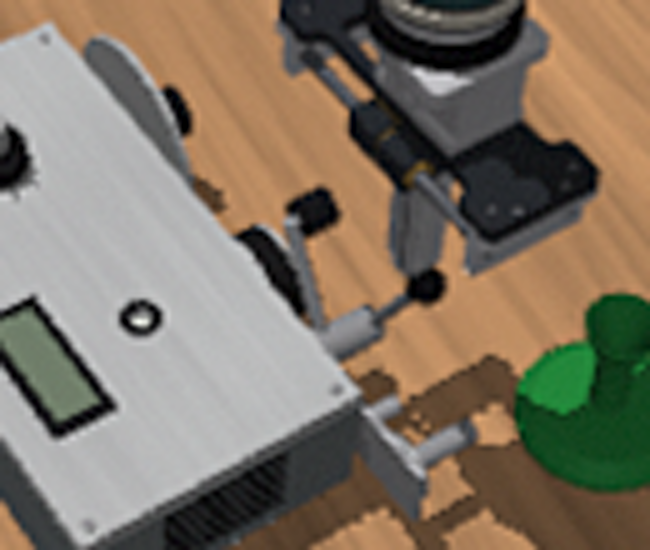

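The lever has moved over, with the ball at (426,285) in front of the finger. I'm pushing on to feel the stop.

>>> {"op": "carry_out", "data": {
  "steps": [
    [[0,-0.004,0],0,1],
    [[0,-0.007,0],0,1],
    [[0,-0.007,0],0,1]
  ]
}}

```text
time: 3.52
tool_pos: [0.4571, 0.1339, 0.1478]
ee_rot: [-3.141, 0.003, 0.108]
wrist_force: [0.4, 0.7, 1.0]
width: 0.0004
finger_force: 0.2
```

>>> {"op": "carry_out", "data": {
  "steps": [
    [[0,-0.003,0],0,1],
    [[0,-0.003,0],0,1]
  ]
}}

```text
time: 3.78
tool_pos: [0.4574, 0.1371, 0.1486]
ee_rot: [-3.141, 0.0, 0.108]
wrist_force: [-0.7, -0.2, -0.4]
width: 0.0003
finger_force: 0.2
```

```bash
python3 -c "
from h import *
s=load('sc1')
print(w(s,270-.5+426.5/5,150-.5+285.5/5,.153))
to([.4713,.0152,.148],6.2)"
```

```text
[0.4521929  0.13182085 0.153     ]
pos [0.4574 0.1371 0.1486] F [-0.66 -0.18 -0.38] w 0.0003 shift [0.0006 0.1227 0.0006] turn10 0.0 t 3.775 j [ 0.17 -0.07  1.59  0.    1.61  1.63]
```

```bash
python3 -c "
from h import *
s=snap('scene','sc2');a=s['image'][170:240,310:390]
t=snap('top','top2');b=t['image'][190:260,270:350]
w_=snap('wrist','wr2')
f=lambda x:cv2.resize(x,(400,350),interpolation=2)
cv2.imwrite('pics/sc2.png',np.vstack([np.hstack([f(a),f(b)]),cv2.resize(w_['image'],(400,250)).repeat(1,0).__class__((250,800,3),dtype=np.uint8)*0+np.hstack([cv2.resize(w_['image'],(400,250))]*2)])[...,::-1])"
```

```text
(no output)
```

View pics/sc2.png

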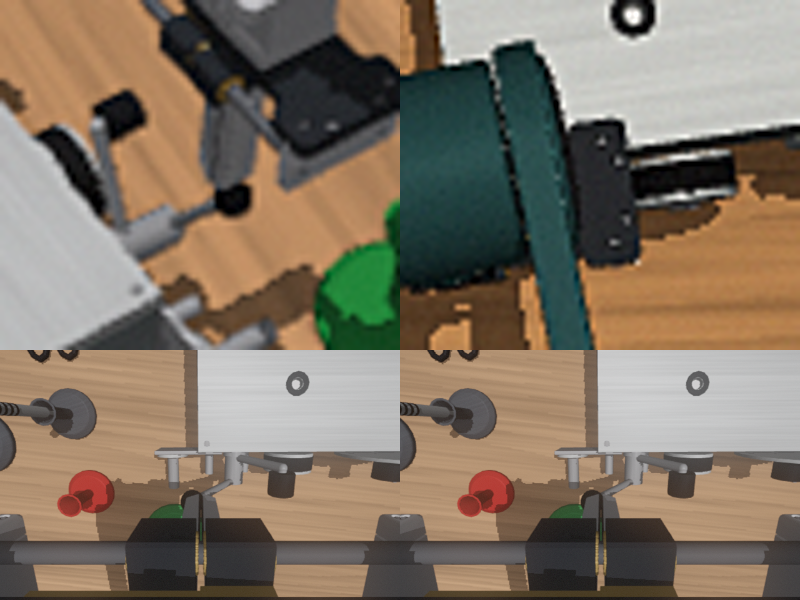

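```bash
python3 -c "
from h import *
yaw=np.radians(6.2);n=np.array([np.cos(yaw),np.sin(yaw),0]);P=np.array([.4616,.0942,.08]);e=np.array([-np.sin(yaw),np.cos(yaw),0])
def pl(s,u,v):
    a=w(s,u,v,0);b=w(s,u,v,.3);t=(n@(P-a))/(n@(b-a));X=a+t*(b-a);d=X-P
    print(X.round(4),'lean',np.degrees(np.arctan2(e@d,d[2])).round(1),'len',np.hypot(e@d,d[2]).round(4))
pl(load('sc0'),220-.5+468.5/4,150-.5+146.5/4)
pl(load('sc1'),270-.5+426.5/5,150-.5+285.5/5)
pl(load('sc2'),310-.5+232.5/5,170-.5+199.5/5)
o=robot.get_obs();d=o['tool_pos']-P;print('tcp rel',n@d,e@d,d[2])
"
```

```text
[0.466  0.0536 0.1627] lean -26.3 len 0.0923
[0.4568 0.1382 0.1631] lean 28.0 len 0.0941
[0.4562 0.1443 0.1576] lean 33.0 len 0.0925
tcp rel 0.0005747631122737213 0.043100993651274504 0.06869727004827707
```

The ball leans about 33° now and needs 40°, so I'm pushing further.

>>> {"op": "carry_out", "data": {
  "steps": [
    [[0,-0.004,0],0,1],
    [[0,-0.008,0],0,1],
    [[0,-0.01,0],0,1],
    [[0,-0.01,0],0,1]
  ]
}}

```text
time: 4.42
tool_pos: [0.4566, 0.1473, 0.149]
ee_rot: [-3.141, -0.0, 0.109]
wrist_force: [-0.0, 0.3, 2.0]
width: 0.0004
finger_force: 0.8
```

```bash
cat >> h.py <<'E'
yaw=np.radians(6.2);n=np.array([np.cos(yaw),np.sin(yaw),0]);P=np.array([.4616,.0942,.08]);e=np.array([-np.sin(yaw),np.cos(yaw),0])
def pl(s,u,v):
    a=w(s,u,v,0);b=w(s,u,v,.3);t=(n@(P-a))/(n@(b-a));X=a+t*(b-a);d=X-P
    print(X.round(4),'lean',np.degrees(np.arctan2(e@d,d[2])).round(1),'len',np.hypot(e@d,d[2]).round(4))
def ball(s):
    g=s['image'][195:230,345:375].max(2); g=(g<40).astype(np.uint8)
    k,_,st,c=cv2.connectedComponentsWithStats(g)
    for i in range(1,k):
        if st[i,4]>8: print(st[i],c[i]+[345,195]); pl(s,*(c[i]+[345,195]))
E
python3 -c "
from h import *
ball(load('sc2'));s=snap('scene','sc3');ball(s)
to([.4713,.0152,.148],6.2)"
```

```text
[20  0 10  6 23] [369.26086957 198.08695652]
[0.4517 0.1857 0.2496] lean 28.5 len 0.193
[ 8 12  7  6 34] [356.08823529 209.38235294]
[0.4561 0.1446 0.158 ] lean 33.0 len 0.0931
[22  2  8  7 21] [370.38095238 200.23809524]
[0.4511 0.1907 0.2465] lean 30.2 len 0.1928
[ 8 14  7  5 18] [355.88888889 211.05555556]
[0.4561 0.1448 0.1508] lean 35.7 len 0.0872
pos [0.4567 0.1472 0.149 ] F [ 0.32 -0.2   2.44] w 0.0004 shift [0.0003 0.1329 0.0009] turn10 0.001 t 4.475 j [ 0.19 -0.06  1.59  0.    1.61  1.66]
```

>>> {"op": "carry_out", "data": {
  "steps": [
    [[0,0,-0.03],0,1],
    [[0,0,-0.06],0,1],
    [[0,0.05,-0.06],0,1],
    [[0,0.1,-0.06],0,1],
    [[0,0.1,-0.06],0,1]
  ]
}}

```text
time: 5.1
tool_pos: [0.4674, 0.045, 0.2083]
ee_rot: [3.141, 0.001, 0.103]
wrist_force: [-0.2, -0.1, -0.1]
width: 0.0003
finger_force: 0.0
```

```bash
python3 -c "
from h import *
s=snap('scene','sc4');ball(s)
u,v=px(s,[.4547,.155,.153]);print('expected at stop',u,v)
cv2.imwrite('pics/sc4.png',np.hstack([cv2.resize(s['image'][190:235,330:380],(400,360),interpolation=2),cv2.resize(snap('wrist','wr4')['image'],(400,360))])[...,::-1])
to([.4713,.0152,.148],6.2)"
```

```text
[ 8 11  8  8 45] [356.24444444 209.68888889]
[0.456  0.1454 0.1575] lean 33.6 len 0.0931
expected at stop 358.33999066131497 213.112449103914
pos [0.4671 0.0474 0.2084] F [0.61 0.28 0.35] w 0.0003 shift [0.0007 0.0325 0.0604] turn10 -0.007 t 5.2 j [-0.02 -0.1   1.51  0.    1.73  1.44]
```

View pics/sc4.png

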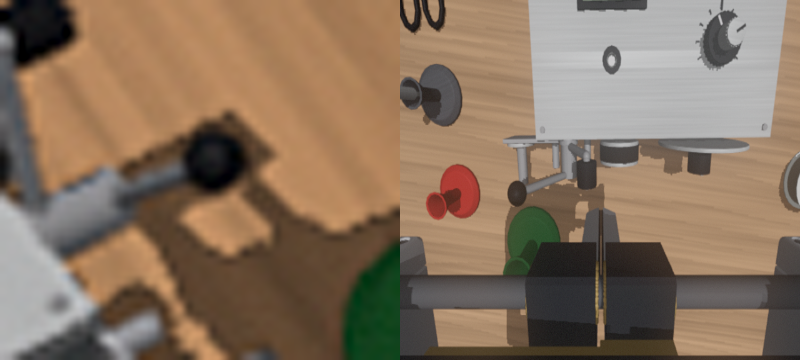

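The wrist and scene views show the lever leaning about 34°, so the finger slid past the ball. I'm pushing again, lower down on the stem.

```bash
python3 -c "
from h import *
X=P+.018*e; X[2]=.134;to(X,6.2)"
```

```text
pos [0.4671 0.0474 0.2084] F [0.61 0.28 0.35] w 0.0003 shift [-0.0005 -0.065   0.0745] turn10 -0.007 t 5.2 j [-0.02 -0.1   1.51  0.    1.73  1.44]
```

>>> {"op": "carry_out", "data": {
  "steps": [
    [[0,-0.04,0.0],0,1],
    [[0,-0.065,0.0],0,1],
    [[0,-0.065,0.04],0,1],
    [[0,-0.065,0.0745],0,1],
    [[0,-0.065,0.0745],0,1],
    [[0,-0.072,0.0745],0,1],
    [[0,-0.079,0.0745],0,1],
    [[0,-0.085,0.0745],0,1],
    [[0,-0.09,0.0745],0,1],
    [[0,-0.09,0.0745],0,1]
  ]
}}

```text
time: 6.45
tool_pos: [0.458, 0.1374, 0.1348]
ee_rot: [-3.141, -0.001, 0.109]
wrist_force: [-0.4, 0.8, 0.8]
width: 0.0003
finger_force: 0.5
```

```bash
python3 -c "
from h import *
s=snap('scene','sc5');ball(s);print((robot.get_obs()['tool_pos']-P)@e)
to(P,6.2)"
```

```text
[19  2 11  8 29] [368.68965517 201.55172414]
[0.4516 0.1858 0.236 ] lean 30.6 len 0.1812
[ 9 14  8  8 38] [357.65789474 212.52631579]
[0.4553 0.1524 0.1528] lean 38.8 len 0.0935
0.043236812612643366
pos [0.4579 0.1373 0.1347] F [ 0.31 -0.11  1.74] w 0.0004 shift [-0.001   0.0433  0.0547] turn10 0.001 t 6.5 j [ 0.17 -0.06  1.62  0.    1.58  1.63]
```

>>> {"op": "carry_out", "data": {
  "steps": [
    [[0,-0.003,0],0,1],
    [[0,-0.006,0],0,1],
    [[0,-0.006,0],0,1],
    [[0,-0.006,0],0,1]
  ]
}}

```text
time: 7.0
tool_pos: [0.4572, 0.1403, 0.1342]
ee_rot: [3.136, 0.0, 0.107]
wrist_force: [1.4, -6.6, 0.9]
width: 0.0005
finger_force: 2.9
```

```bash
python3 -c "
from h import *
s=snap('scene','sc5');ball(s);print((robot.get_obs()['tool_pos']-P)@e)
to(P,6.2)"
```

```text
[20  3 10  9 24] [369.16666667 202.83333333]
[0.4514 0.1882 0.2335] lean 31.6 len 0.1803
[10 15  7  7 37] [358.         213.51351351]
[0.4551 0.1543 0.1506] lean 40.6 len 0.0929
0.046336015435174606
pos [0.4572 0.1403 0.1342] F [ 0.22 -6.47  1.63] w 0.0005 shift [-0.0005  0.0461  0.0544] turn10 -0.01 t 7.05 j [ 0.18 -0.06  1.62 -0.01  1.58  1.65]
```

The lever is at its stop: lean 40.6° and 6.5 N of resistance. I'll press briefly more, then retreat and go for the stylus.

>>> {"op": "carry_out", "data": {
  "steps": [
    [[0,-0.003,0],0,1],
    [[0,-0.003,0],0,1],
    [[0,0.01,0],0,1],
    [[0,0.02,0],0,1],
    [[0,0.02,-0.06],0,1],
    [[0,0.01,-0.12],0,0.5],
    [[0.02,-0.04,-0.13],0,0],
    [[0.05,-0.09,-0.13],0,0],
    [[0.06,-0.14,-0.13],0,0],
    [[0.06,-0.16,-0.13],0,0]
  ]
}}

```text
time: 8.3
tool_pos: [0.499, 0.3106, 0.2628]
ee_rot: [-3.141, 0.003, 0.111]
wrist_force: [-0.7, -0.8, -0.5]
width: 0.046
finger_force: 0.0
```

```bash
python3 -c "
from h import *
s=snap('scene','sc6');ball(s)
to([.521,.345,.16],6.2)
s=snap('wrist','wr6');print(px(s,[.521,.345,.155]),px(s,[.521,.345,.067]))
save(s,'wr6')"
```

```text
[17  0  8 11 38] [365.34210526 199.84210526]
[0.453  0.1733 0.2295] lean 28.0 len 0.1693
[10 15  7  7 38] [357.94736842 213.39473684]
[0.4551 0.154  0.1508] lean 40.4 len 0.0929
[28 26  2  8 11] [373.63636364 224.90909091]
[0.4482 0.2174 0.1739] lean 52.9 len 0.1555
pos [0.4984 0.3118 0.2629] F [ 0.02  0.55 -0.83] w 0.0463 shift [ 0.0264 -0.0303  0.1029] turn10 0.022 t 8.35 j [0.46 0.17 1.12 0.   1.85 1.92]
[286.25220421 168.09397987] [293.80732921 157.35151923]
```

View pics/wr6.png

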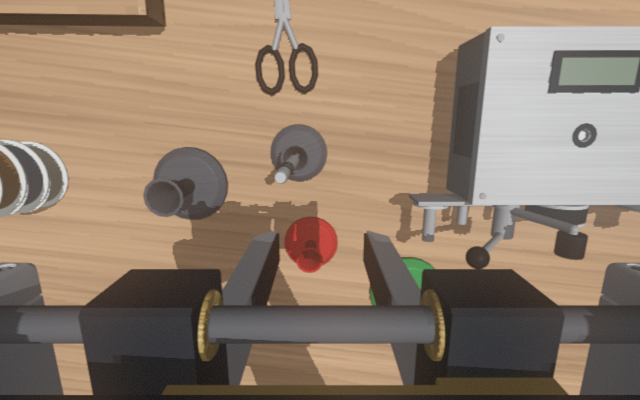

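Wrist view: stylus top at (280,177), foot centre (299,152). The lever holds at 40°.

```bash
python3 -c "
from h import *
s=load('wr6');print(w(s,280,177,.155),w(s,299,152,.006),w(s,584.5,135,.095),robot.get_obs()['tool_pos'])
X=[.5175,.3465,.16];to(X,6.2)"
```

```text
[0.51226579 0.34994216 0.155     ] [0.52159397 0.34290231 0.006     ] [0.58167231 0.0409286  0.095     ] [0.49870009 0.30965413 0.26340515]
pos [0.4987 0.3097 0.2634] F [-0.01  0.89  1.7 ] w 0.047 shift [ 0.0229 -0.0346  0.1034] turn10 0.015 t 8.4 j [0.46 0.17 1.12 0.   1.85 1.92]
```

```bash
python3 -c "
from h import *
s=load('wr6');np.set_printoptions(linewidth=200)
print(s['z_map'][164:186:2,272:300:2].round(3))
R,t=s['R'],s['t']
v,u=np.mgrid[140:190,265:315];z=s['z_map'][140:190,265:315]
r=np.stack([(u-s['mtx'][0,2])/s['mtx'][0,0]*z,(v-s['mtx'][1,2])/s['mtx'][1,1]*z,z],-1)
X=(r-t)@R
for a,b in [(.07,.09),(.09,.11),(.11,.13),(.13,.15),(.15,.17)]:
  m=(X[...,2]>a)&(X[...,2]<b)&(z>0);print(a,m.sum(),X[m].mean(0).round(4))
"
```

```text
[[0.465 0.458 0.454 0.452 0.454 0.346 0.339 0.342 0.344 0.348 0.352 0.363 0.376 0.411]
 [0.465 0.459 0.456 0.454 0.452 0.331 0.331 0.332 0.336 0.343 0.35  0.36  0.407 0.407]
 [0.465 0.466 0.458 0.456 0.324 0.323 0.324 0.327 0.33  0.337 0.346 0.361 0.404 0.402]
 [0.466 0.466 0.466 0.316 0.314 0.314 0.318 0.321 0.324 0.333 0.346 0.4   0.399 0.4  ]
 [0.467 0.467 0.314 0.312 0.311 0.311 0.313 0.315 0.321 0.331 0.345 0.4   0.4   0.4  ]
 [0.467 0.467 0.312 0.311 0.312 0.312 0.312 0.315 0.321 0.333 0.456 0.455 0.455 0.455]
 [0.469 0.317 0.313 0.313 0.312 0.312 0.312 0.314 0.321 0.457 0.457 0.456 0.457 0.455]
 [0.469 0.471 0.312 0.312 0.314 0.313 0.313 0.315 0.462 0.461 0.46  0.462 0.459 0.46 ]
 [0.47  0.469 0.312 0.314 0.314 0.315 0.313 0.316 0.47  0.469 0.464 0.462 0.462 0.462]
 [0.472 0.471 0.471 0.313 0.315 0.314 0.317 0.47  0.47  0.472 0.47  0.471 0.469 0.472]
 [0.471 0.47  0.47  0.471 0.471 0.473 0.473 0.471 0.47  0.471 0.471 0.472 0.471 0.472]]
0.07 42 [0.5208 0.3438 0.0808]
0.09 45 [0.5197 0.3447 0.0994]
0.11 64 [0.5184 0.3458 0.1206]
0.13 69 [0.5171 0.3467 0.1403]
0.15 149 [0.5128 0.3494 0.1541]
```

>>> {"op": "carry_out", "data": {
  "steps": [
    [[0.022,-0.035,0.01],0,0],
    [[0.022,-0.035,0.05],0,0],
    [[0.022,-0.035,0.09],0,0],
    [[0.022,-0.035,0.13],0,0],
    [[0.022,-0.035,0.158],0,0],
    [[0.022,-0.035,0.158],0,0],
    [[0.022,-0.035,0.158],0,1],
    [[0.022,-0.035,0.158],0,1],
    [[0.022,-0.035,0.158],0,1],
    [[0.022,-0.035,0.158],0,1]
  ]
}}

```text
time: 9.65
tool_pos: [0.5178, 0.3456, 0.1071]
ee_rot: [-3.141, -0.001, 0.108]
wrist_force: [-0.9, -0.4, 2.1]
width: 0.0123
finger_force: 30.0
```

```bash
python3 -c "
from h import *
to([.5175,.3465,.16],6.2)"
```

```text
pos [0.5178 0.3456 0.1071] F [-0.86 -0.38  2.06] w 0.0123 shift [-0.0002 -0.0009 -0.0529] turn10 -0.001 t 9.65 j [ 0.5   0.27  1.31 -0.    1.56  1.96]
```

>>> {"op": "carry_out", "data": {
  "steps": [
    [[0,0,-0.02],0,1],
    [[0,0,-0.06],0,1],
    [[0,0,-0.1],0,1],
    [[0,0,-0.135],0,1],
    [[0.005,0.05,-0.135],0,1],
    [[0.01,0.1,-0.135],0,1],
    [[0.015,0.15,-0.135],0,1],
    [[0.02,0.2,-0.135],0,1],
    [[0.025,0.25,-0.135],0,1],
    [[0.03,0.295,-0.135],0,1]
  ]
}}

```text
time: 10.9
tool_pos: [0.5792, 0.0537, 0.2413]
ee_rot: [3.141, -0.0, 0.108]
wrist_force: [-0.1, 0.7, -0.8]
width: 0.012
finger_force: 30.0
```

>>> {"op": "carry_out", "data": {
  "steps": [
    [[0,0.013,0.03],0,1],
    [[0,0.013,0.03],0,1],
    [[0,0.013,0.03],0,1]
  ]
}}

```text
time: 11.28
tool_pos: [0.5806, 0.0433, 0.212]
ee_rot: [-3.141, -0.001, 0.109]
wrist_force: [0.2, 1.0, -0.6]
width: 0.0122
finger_force: 30.0
```

```bash
python3 -c "
from h import *
to([.5815,.0425,.2],6.2)
s=snap('scene','sc7');wr=snap('wrist','wr7');T=robot.get_obs()['tool_pos']
u,v=px(s,T-[0,0,.092]);print('scene pred tip',u,v,'hole',px(s,[.5815,.0425,.095]))
u2,v2=px(wr,T-[0,0,.092]);print('wrist pred tip',u2,v2,'hole',px(wr,[.5815,.0425,.095]))
a=s['image'][int(v)-40:int(v)+40,int(u)-40:int(u)+40];b=wr['image'][100:260,240:400];print(int(u)-40,int(v)-40)
cv2.imwrite('pics/sc7.png',np.hstack([cv2.resize(a,(400,400),interpolation=2),cv2.resize(b,(400,400),interpolation=2)])[...,::-1])
"
```

```text
pos [0.5806 0.0433 0.212 ] F [ 0.16  1.03 -0.64] w 0.0122 shift [0.0008 0.0009 0.012 ] turn10 0.003 t 11.275 j [-0.02  0.16  1.24  0.    1.75  1.44]
scene pred tip 297.8061615310138 207.35505427795425 hole [297.6909645  212.71195778]
wrist pred tip 319.78935878541637 200.73477622949065 hole [321.0133491 194.1362701]
257 167
```

View pics/sc7.png

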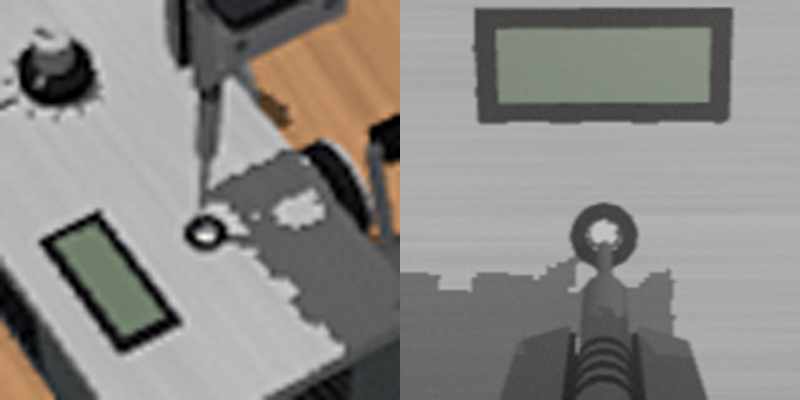

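Scene crop: tip (206,203), hole (205,233). Wrist crop: tip about (204,241), hole (204,235). I'm triangulating both.

```bash
python3 -c "
from h import *
from scipy.optimize import least_squares as L
s=load('sc7');r=load('wr7')
f=lambda u,v,k,a,b:np.array([a-.5+(u+.5)/k,b-.5+(v+.5)/k])
for nm,p,q in [('tip',(206,203),(204,241)),('hole',(205,233),(204,235))]:
  A=f(*p,5,257,167);B=f(*q,2.5,240,100)
  o=L(lambda X:np.r_[px(s,X)-A,px(r,X)-B],[.58,.04,.1]);print(nm,o.x.round(4),o.fun.round(2))
print(w(r,*f(204,235,2.5,240,100),.095), w(s,*f(205,233,5,257,167),.095))
T=np.array([.5806,.0433,.12])
for d in [0,.003,.006]: print(d,px(s,T+[d,0,0]),px(r,T+[d,0,0]))
"
```

```text
tip [0.5847 0.0427 0.1202] [-1.33  0.55 -0.1   0.44]
hole [0.5814 0.0422 0.0925] [ 0.08 -0.03  0.01 -0.03]
[0.58194986 0.04227552 0.095     ] [0.58246406 0.04394254 0.095     ]
0 [297.91062876 207.41878463] [320.01817999 201.01065807]
0.003 [296.93338821 207.79804122] [320.38617796 197.69822111]
0.006 [295.954684   208.17786584] [320.75589899 194.37027445]
```

>>> {"op": "carry_out", "data": {
  "steps": [
    [[-0.0015,0.001,0.01],0,1],
    [[-0.0015,0.001,0.018],0,1],
    [[-0.0015,0.001,0.018],0,1]
  ]
}}

```text
time: 11.75
tool_pos: [0.5784, 0.0416, 0.1918]
ee_rot: [-3.141, 0.002, 0.108]
wrist_force: [-0.6, -0.3, -0.8]
width: 0.012
finger_force: 30.0
```

```bash
python3 -c "
from h import *
to([.5815,.0425,.2],6.2)
s=snap('scene','sc8');wr=snap('wrist','wr8');T=robot.get_obs()['tool_pos']
a=s['image'][190:230,278:318];b=wr['image'][170:220,295:345]
print('pred tip',px(s,T-[0,0,.092]),px(wr,T-[0,0,.092]))
cv2.imwrite('pics/sc8.png',np.hstack([cv2.resize(a,(400,400),interpolation=2),cv2.resize(b,(400,400),interpolation=2)])[...,::-1])
"
```

```text
pos [0.5784 0.0416 0.1918] F [-0.57 -0.25 -0.82] w 0.012 shift [ 0.0032 -0.0006 -0.0082] turn10 0.001 t 11.75 j [-0.03  0.15  1.28 -0.    1.71  1.44]
pred tip [298.28630655 210.84638437] [319.97955958 200.30327588]
```

View pics/sc8.png

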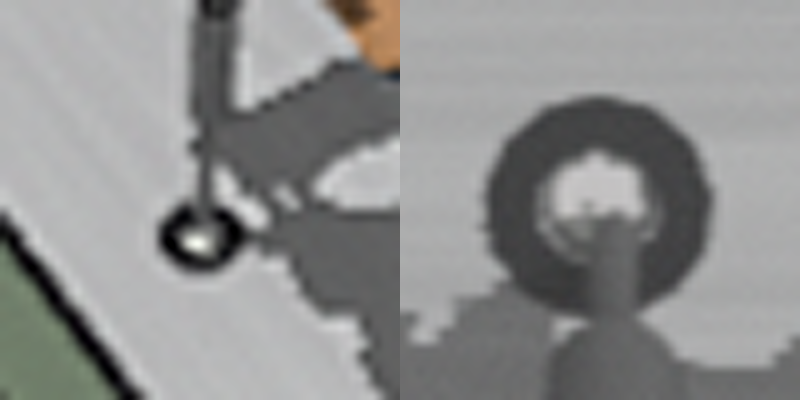

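The tip is about 2 mm to -y and 1 mm to -x of the hole centre (wrist crop tip (615,220), ring centre (598,207)). I'm correcting that, then entering.

>>> {"op": "carry_out", "data": {
  "steps": [
    [[0.001,-0.002,0],0,1],
    [[0.001,-0.002,0],0,1],
    [[0.001,-0.002,0.003],0,1],
    [[0.001,-0.002,0.006],0,1],
    [[0.001,-0.002,0.009],0,1],
    [[0.001,-0.002,0.009],0,1]
  ]
}}

```text
time: 12.6
tool_pos: [0.5796, 0.0434, 0.1837]
ee_rot: [-3.142, 0.001, 0.108]
wrist_force: [-0.2, 0.1, -0.3]
width: 0.0116
finger_force: 30.0
```

```bash
python3 -c "
from h import *
to([.5815,.0425,.178],6.2)"
```

```text
pos [0.5796 0.0434 0.1837] F [-0.21  0.14 -0.34] w 0.0116 shift [0.0018 0.0011 0.0057] turn10 -0.002 t 12.6 j [-0.02  0.16  1.29 -0.    1.69  1.44]
```

The tip is inside the hole with no contact force. Pressing.

>>> {"op": "carry_out", "data": {
  "steps": [
    [[0,0,0.002],0,1],
    [[0,0,0.004],0,1],
    [[0,0,0.006],0,1],
    [[0,0,0.007],0,1],
    [[0,0,0.007],0,1],
    [[0,0,0.007],0,1]
  ]
}}

```text
time: 13.35
tool_pos: [0.5802, 0.0434, 0.1779]
ee_rot: [3.141, -0.001, 0.108]
wrist_force: [-1.3, -0.2, 4.5]
width: 0.0117
finger_force: 30.0
```

>>> {"op": "carry_out", "data": {
  "steps": [
    [[0,0,0.001],0,1],
    [[0,0,0.002],0,1],
    [[0,0,0.002],0,1]
  ]
}}

```text
time: 13.72
tool_pos: [0.5807, 0.0435, 0.1777]
ee_rot: [3.141, -0.004, 0.108]
wrist_force: [-1.1, 0.5, 9.2]
width: 0.0117
finger_force: 30.0
```

Bottomed out: 9 N and no further travel. Holding for over 1 s, then backing out.

>>> {"op": "carry_out", "data": {
  "steps": [
    [[0,0,0.001],0,1],
    [[0,0,0.001],0,1],
    [[0,0,0.001],0,1],
    [[0,0,0.001],0,1],
    [[0,0,0.001],0,1],
    [[0,0,0.001],0,1],
    [[0,0,0.001],0,1],
    [[0,0,0.001],0,1],
    [[0,0,0.001],0,1],
    [[0,0,0.001],0,1]
  ]
}}

```text
time: 14.98
tool_pos: [0.5809, 0.0435, 0.1776]
ee_rot: [3.141, -0.005, 0.108]
wrist_force: [-1.0, 1.0, 11.3]
width: 0.012
finger_force: 30.0
```

>>> {"op": "carry_out", "data": {
  "steps": [
    [[0,0,0],0,1],
    [[0,0,0],0,1],
    [[0,0,-0.005],0,1],
    [[0,0,-0.012],0,1],
    [[0,0,-0.03],0,1],
    [[0,0,-0.06],0,1],
    [[0,0,-0.065],0,1],
    [[0,0,-0.065],0,1]
  ]
}}

```text
time: 15.98
tool_pos: [0.58, 0.0434, 0.2392]
ee_rot: [3.141, -0.0, 0.108]
wrist_force: [0.4, -0.5, 0.3]
width: 0.0121
finger_force: 30.0
```

```bash
python3 -c "
from h import *
to([.5178,.3456,.243],6.2)"
```

```text
pos [0.58   0.0434 0.2392] F [ 0.42 -0.5   0.29] w 0.0121 shift [-0.0293 -0.3071 -0.0038] turn10 -0.001 t 15.975 j [-0.02  0.15  1.19 -0.    1.8   1.44]
```

>>> {"op": "carry_out", "data": {
  "steps": [
    [[-0.005,-0.05,-0.004],0,1],
    [[-0.01,-0.1,-0.004],0,1],
    [[-0.015,-0.15,-0.004],0,1],
    [[-0.02,-0.2,-0.004],0,1],
    [[-0.025,-0.25,-0.004],0,1],
    [[-0.029,-0.29,-0.004],0,1],
    [[-0.029,-0.307,-0.004],0,1],
    [[-0.029,-0.307,-0.004],0,1],
    [[-0.029,-0.307,-0.004],0,1]
  ]
}}

```text
time: 17.1
tool_pos: [0.5185, 0.344, 0.2429]
ee_rot: [3.14, 0.0, 0.106]
wrist_force: [-0.3, -0.3, -0.5]
width: 0.0118
finger_force: 30.0
```

```bash
python3 -c "
from h import *
to([.5178,.3456,.107],6.2)"
```

```text
pos [0.5185 0.344  0.2429] F [-0.33 -0.3  -0.45] w 0.0118 shift [-0.0005 -0.0018  0.1359] turn10 -0.011 t 17.1 j [ 0.5   0.25  1.07 -0.    1.82  1.96]
```

>>> {"op": "carry_out", "data": {
  "steps": [
    [[0,-0.001,0.03],0,1],
    [[0,-0.001,0.065],0,1],
    [[0,-0.001,0.085],0,1],
    [[0,-0.001,0.095],0,1],
    [[0,-0.001,0.105],0,1],
    [[0,-0.001,0.112],0,1],
    [[0,-0.001,0.12],0,1],
    [[0,-0.001,0.127],0,1],
    [[0,-0.001,0.132],0,1],
    [[0,-0.001,0.132],0,1]
  ]
}}

```text
time: 18.35
tool_pos: [0.5177, 0.3464, 0.1107]
ee_rot: [3.141, 0.001, 0.108]
wrist_force: [0.0, -0.4, -0.5]
width: 0.012
finger_force: 30.0
```

```bash
python3 -c "
from h import *
to([.5178,.3456,.107],6.2)"
```

```text
pos [0.5177 0.3464 0.1107] F [ 0.02 -0.37 -0.54] w 0.012 shift [-0.      0.0008  0.0037] turn10 -0.001 t 18.35 j [ 0.5   0.27  1.3  -0.    1.57  1.96]
```

Entered the bore freely. Lowering the last 3.5 mm and releasing.

>>> {"op": "carry_out", "data": {
  "steps": [
    [[0,0,0.002],0,1],
    [[0,0,0.0035],0,1],
    [[0,0,0.004],0,1],
    [[0,0,0.004],0,0.7],
    [[0,0,0.004],0,0.3],
    [[0,0,0.004],0,0],
    [[0,0,0.004],0,0],
    [[0,0,-0.03],0,0],
    [[0,0,-0.08],0,0],
    [[0,0,-0.13],0,0]
  ]
}}

```text
time: 19.6
tool_pos: [0.5176, 0.3464, 0.2424]
ee_rot: [3.141, 0.001, 0.108]
wrist_force: [0.7, 0.6, 0.1]
width: 0.0472
finger_force: 0.0
```

>>> {"op": "carry_out", "data": {
  "steps": [
    [[0,0,-0.02],0,0],
    [[0,0,-0.02],0,0]
  ]
}}

```text
time: 19.85
tool_pos: [0.5187, 0.347, 0.2639]
ee_rot: [-3.14, -0.005, 0.108]
wrist_force: [0.8, 0.5, 0.5]
width: 0.0471
finger_force: 0.0
```

```bash
cat > kn.py <<'E'
from h import *
def cloud(s,lo,c,r):
    z=s['z_map'];v,u=np.mgrid[:400,:640];m=s['mtx']
    X=(np.stack([(u-m[0,2])/m[0,0]*z,(v-m[1,2])/m[1,1]*z,z],-1)-s['t'])@s['R']
    k=(z>0)&(X[...,2]>lo)&(np.hypot(X[...,0]-c[0],X[...,1]-c[1])<r); return X,k
E
python3 - <<'E'
from kn import *
to([.609,-.098,.2],6.2)
s=snap('scene','sc9');ball(s)
t=snap('top','top9')
for q in (load('top0'),t):
    X,k=cloud(q,.1,(.52,.345),.05);print(k.sum(),X[k].mean(0),X[k][:,2].max())
# rectified knob panel from top view at z=.134 and .111, from the initial image
E
```

```text
pos [0.5187 0.347  0.2639] F [0.83 0.51 0.53] w 0.0471 shift [0.0415 0.4523 0.0633] turn10 -0.001 t 19.85 j [ 0.5   0.25  1.02 -0.    1.86  1.96]
[10  0 20 18 67] [365.2238806  201.23880597]
[0.453  0.1737 0.2242] lean 29.0 len 0.1649
[10 15 17 12 81] [362.5308642  214.56790123]
[0.4532 0.1718 0.1659] lean 42.3 len 0.1161
39 [0.51833378 0.34153124 0.13946252] 0.16110799381019408
3409 [0.5095892  0.33855351 0.62518853] 0.6798993927948527
```

>>> {"op": "carry_out", "data": {
  "steps": [
    [[0,0.05,0],0,0],
    [[0,0.1,0],0,0],
    [[0,0.15,0],0,0],
    [[0,0.2,0],0,0],
    [[0,0.25,0],0,0],
    [[0,0.3,0],0,0],
    [[0,0.35,0.01],0,0],
    [[0,0.4,0.03],0,0],
    [[0.003,0.44,0.05],0,0],
    [[0.003,0.446,0.055],0,0]
  ]
}}

```text
time: 21.2
tool_pos: [0.567, -0.0984, 0.2015]
ee_rot: [-3.139, 0.008, 0.104]
wrist_force: [0.1, 0.7, 0.7]
width: 0.0468
finger_force: 0.0
```

>>> {"op": "carry_out", "data": {
  "steps": [
    [[0,0,0],0,0],
    [[0,0,0],0,0]
  ]
}}

```text
time: 21.45
tool_pos: [0.5691, -0.0952, 0.2069]
ee_rot: [-3.142, -0.001, 0.11]
wrist_force: [-0.6, 0.1, 0.1]
width: 0.0471
finger_force: 0.0
```

```bash
cat >> kn.py <<'E'
def rect(s,c,z,half=.028,n=113):
    g=np.linspace(-half,half,n); gx,gy=np.meshgrid(g,g,indexing='ij')
    W=np.stack([c[0]+gx,c[1]+gy,np.full_like(gx,z)],-1)
    q=(W@s['R'].T+s['t'])@s['mtx'].T; q=(q[...,:2]/q[...,2:]).astype(np.float32)
    return cv2.remap(s['image'],q[...,0],q[...,1],cv2.INTER_LINEAR)   # row=+x, col=+y
def ang(s,c,z,r0,r1,dark=True):
    """darkness by direction, deg clockwise from +x seen from above (towards -y)"""
    a=np.radians(np.arange(0,360,3)); R_=np.linspace(r0,r1,8)
    W=np.stack([c[0]+np.outer(np.cos(a),R_),c[1]-np.outer(np.sin(a),R_),np.full((120,8),z)],-1)
    q=(W@s['R'].T+s['t'])@s['mtx'].T; q=(q[...,:2]/q[...,2:]).astype(np.float32)
    return cv2.remap(s['image'],q[...,0],q[...,1],cv2.INTER_LINEAR).mean((1,2))
E
python3 - <<'E'
from kn import *
np.set_printoptions(linewidth=220)
s=snap('wrist','wr10'); snap('top','top10'); to([.6095,-.0986,.116],6.2)
X,k=cloud(s,.128,(.6095,-.0986),.03); print(k.sum(),X[k].mean(0),np.median(X[k],0))
X,k2=cloud(s,.105,(.6095,-.0986),.04); print(k2.sum(),X[k2].mean(0))
print(px(s,[.6095,-.0986,.134]))
# circle fit to top pixels
m=k.astype(np.uint8);cn=max(cv2.findContours(m,0,1)[0],key=len);el=cv2.fitEllipse(cn);print(el,w(s,*el[0],.134))
E
```

```text
pos [ 0.5693 -0.0953  0.2074] F [0.08 0.51 0.31] w 0.0469 shift [0.0394 0.0077 0.0915] turn10 0.01 t 21.55 j [-0.26  0.14  1.26  0.    1.73  1.2 ]
19565 [ 0.59761478 -0.10616331  0.33993215] [ 0.59651332 -0.10981091  0.34438016]
38429 [ 0.59691216 -0.1045422   0.33043724]
[329.53082858 157.53776297]
((379.5290832519531, 345.3210754394531), (126.42691040039062, 320.8157653808594), 85.51244354248047) [ 0.44465292 -0.16354819  0.134     ]
```

```bash
python3 - <<'E'
from kn import *
np.set_printoptions(linewidth=220)
s=load('wr10')
for lo,hi,r,z in ((.130,.14,.03,.134),(.106,.116,.04,.111)):
    X,k=cloud(s,lo,(.6095,-.0986),r); k&=X[...,2]<hi
    m=k.astype(np.uint8);cn=max(cv2.findContours(m,0,1)[0],key=len);el=cv2.minEnclosingCircle(cn);print(k.sum(),X[k].mean(0),el,w(s,*el[0],z))
    if lo>.12: c=X[k].mean(0)[:2]
g=rect(s,c,.134,.014,29).mean(2).astype(int);print('rows -x..+x, cols -y..+y');print(g[:, ::-1])
p=ang(s,c,.134,.004,.009);print('line deg cw from +x',p.round().astype(int))
p=ang(s,[.6095,-.0986],.095,.028,.038);print('marks',p.round().astype(int))
E
```

```text
620 [ 0.61332174 -0.10039552  0.13417409] ((332.4146423339844, 152.96340942382812), 14.463757514953613) [ 0.61333934 -0.10045874  0.134     ]
1444 [ 0.6143552  -0.10005135  0.11116858] ((331.3160095214844, 150.05670166015625), 26.411836624145508) [ 0.61363614 -0.10023641  0.111     ]
rows -x..+x, cols -y..+y
[[ 99  78  75  77  78  76  80  78  77  76  77  78  77  76  78  78  78  75  78  78  78  77  77  81  86  98 154 180 180]
 [ 85  78  77  78  77  77  76  79  77  74  73  76  78  77  79  78  78  78  77  77  78  79  78  79  78  82 126 171 183]
 [ 77  77  79  77  72  72  74  72  74  71  72  81  80  80  79  71  76  80  78  79  79  77  79  78  77  79  95 124 147]
 [ 78  78  77  77  73  72  72  69  72  71  91 126 116 118 132 105 111 112  90  77  79  79  80  81  79  79  81  83  99]
 [ 77  75  74  70  71  72  73  75  95 113 134 164 168 168 175 172 161 143 114 106  95  79  79  78  80  79  79  75  92]
 [ 76  73  73  72  71  73  76 100 144 171 177 180 181 179 180 180 179 178 173 165 131  90  80  80  79  78  82  80  81]
 [ 74  74  71  72  71  80 109 144 172 180 180 180 180 180 180 180 180 181 18
[... 2955 characters left out ...]
 180 180 180 180 180 180 180 180 179 179 179 179 179 180 180 181 181 181 181 181 182 183 185 184 184 183 183 183 184 185 186 186 187 187 188 188 188 189 189 190
 189 189 190 190 190 190 190 190 190 190 190 190]
marks [173 187 186 186 186 186 187 179 158 186 187 187 187 187 187 187 174 154 186 186 187 187 188 188 187 178 157 187 186 186 187 187 186 186 183 163 167 184 184 182 182 181 182 183 183 183 183 182 182 182 182 182 181 182
 181 181 181 181 181 181 180 180 180 180 180 179 180 180 180 180 180 180 181 181 180 180 180 180 180 172 176 179 180 182 183 184 182 181 181 176 162 182 185 183 182 183 183 182 182 181 159 173 184 184 184 183 183 183
 184 174 157 182 185 185 186 186 185 186 147 110]
```

The line is at about 57.5° clockwise of world +x and the mark at about -6.2°, so I need roughly 64° counter-clockwise. Gripping the knob above the ring.

>>> {"op": "carry_out", "data": {
  "steps": [
    [[0.025,0.005,0],0,0],
    [[0.042,0.009,0],0,0],
    [[0.042,0.009,0.03],0,0],
    [[0.042,0.009,0.06],0,0],
    [[0.042,0.009,0.08],0,0],
    [[0.042,0.009,0.09],0,0],
    [[0.042,0.009,0.09],0,0],
    [[0.042,0.009,0.09],0,0.4]
  ]
}}

```text
time: 22.55
tool_pos: [0.6125, -0.101, 0.1179]
ee_rot: [3.141, -0.002, 0.108]
wrist_force: [0.2, -0.3, -0.4]
width: 0.0403
finger_force: 0.0
```

```bash
python3 -c "
from h import *
to([.6125,-.0998,.117],6.2)"
```

```text
pos [ 0.6125 -0.101   0.1179] F [ 0.21 -0.31 -0.41] w 0.0403 shift [ 0.0002 -0.0012  0.0009] turn10 0.001 t 22.55 j [-0.25  0.26  1.3  -0.    1.58  1.21]
```

>>> {"op": "carry_out", "data": {
  "steps": [
    [[0,0,0],0,1],
    [[0,0,0],0,1],
    [[0,0,0],0,1],
    [[0,0,0],0,1],
    [[0,0,0],0,1]
  ]
}}

```text
time: 23.18
tool_pos: [0.6116, -0.101, 0.1162]
ee_rot: [3.142, 0.0, 0.108]
wrist_force: [0.4, 0.3, 0.0]
width: 0.0006
finger_force: 0.0
```

>>> {"op": "carry_out", "data": {
  "steps": [
    [[0,0,0],-0.7,1],
    [[0,0,0],-1.4,1],
    [[0,0,0],-2.1,1],
    [[0,0,0],-2.8,1],
    [[0,0,0],-3.5,1],
    [[0,0,0],-4.2,1],
    [[0,0,0],-4.9,1],
    [[0,0,0],-5.6,1],
    [[0,0,0],-6.2,1],
    [[0,0,0],-6.35,1]
  ]
}}

```text
time: 24.42
tool_pos: [0.6116, -0.101, 0.1162]
ee_rot: [-3.141, 0.0, 1.216]
wrist_force: [-0.1, 0.8, -0.5]
width: 0.0006
finger_force: 0.0
```

>>> {"op": "carry_out", "data": {
  "steps": [
    [[0,0,0],0,1],
    [[0,0,0],0,1],
    [[0,0,0],0,0.4],
    [[0,0,0],0,0],
    [[0,0,0],0,0],
    [[0,0,-0.02],0,0],
    [[0,0,-0.06],0,0],
    [[0,0,-0.09],0,0],
    [[0,0,-0.09],0,0]
  ]
}}

```text
time: 25.55
tool_pos: [0.6133, -0.1014, 0.2098]
ee_rot: [3.135, -0.001, 1.216]
wrist_force: [0.5, 0.2, 0.4]
width: 0.047
finger_force: 0.0
```

```bash
python3 -c "
from h import *
to([.5693,-.0953,.207],6.2)"
```

```text
pos [ 0.6133 -0.1014  0.2098] F [0.54 0.19 0.43] w 0.047 shift [-0.0096 -0.0433  0.0025] turn10 6.348 t 25.55 j [-0.25  0.24  1.15 -0.    1.75  0.1 ]
```

The fingers closed on nothing, so I'm checking where the knob really is.

```bash
python3 - <<'E'
from kn import *
np.set_printoptions(linewidth=220)
s=snap('wrist','wr11');t=snap('top','top11');c=snap('scene','sc11')
for nm,q in (('wr',s),('scene',c),('sc0',load('sc0')),('top0',load('top0'))):
  for lo,hi in ((.120,.145),(.104,.118)):
    X,k=cloud(q,lo,(.61,-.10),.03); k&=X[...,2]<hi
    print(nm,lo,k.sum(),X[k].mean(0) if k.any() else '',X[k].std(0) if k.any() else '',np.argwhere(k).mean(0)[::-1] if k.any() else '')
E
```

```text
wr 0.12 612 [ 0.61394261 -0.09901334  0.13341679] [0.00567217 0.0058748  0.00261469] [318.95424837 200.54738562]
wr 0.104 1288 [ 0.61457122 -0.09734179  0.11118886] [0.01277855 0.0123484  0.00133004] [318.94099379 192.75621118]
scene 0.12 58 [ 0.61379239 -0.09363998  0.13075891] [0.00618239 0.00625606 0.00434019] [267.44827586 175.74137931]
scene 0.104 108 [ 0.61586366 -0.0896258   0.11025363] [0.01222451 0.00995755 0.00315136] [267.86111111 181.53703704]
sc0 0.12 61 [ 0.61405492 -0.09370439  0.12997558] [0.00630225 0.00597962 0.00467109] [267.37704918 175.93442623]
sc0 0.104 107 [ 0.61552039 -0.08953997  0.10985718] [0.01254421 0.0103097  0.00256144] [267.99065421 181.60747664]
top0 0.12 60 [ 0.61113075 -0.09944445  0.13289067] [0.00603394 0.0060768  0.00455043] [367.18333333 178.2       ]
top0 0.104 135 [ 0.61016839 -0.09881291  0.11136301] [0.0126924  0.01267525 0.00256216] [366.02962963 179.9037037 ]
```

```bash
python3 - <<'E'
from kn import *
np.set_printoptions(linewidth=220)
s=load('wr10');  # robot pose then: tcp .5693 -.0953 .2074
for u,v in ((270,240),(268,245),(376,240),(378,245)): print(u,v,w(s,u,v))
X,k=cloud(s,.19,(.57,-.095),.06); k&=X[...,2]<.30
zz=X[...,2][k];print(np.percentile(zz,[0,.5,1,5,20]), X[k][zz<np.percentile(zz,2)].mean(0))
print('tip px predicted',px(s,[.5693,-.0953,.2074]), px(s,[.5693,-.0953,.2274]))
s=load('wr11');X,k=cloud(s,.12,(.613,-.099),.011);k&=X[...,2]<.14;c=X[k].mean(0)[:2]
p=ang(s,c,.134,.004,.009);print(c,p.round().astype(int)[:40])
E
```

```text
270 240 [ 0.5763282  -0.06940446  0.24375367]
268 245 [ 0.57661457 -0.06954367  0.25159829]
376 240 [ 0.58232282 -0.12255666  0.24430248]
378 245 [ 0.582477   -0.12231277  0.25188584]
[0.22771807 0.22999189 0.23124137 0.23745996 0.25285423] [ 0.57428944 -0.09612132  0.23115267]
tip px predicted [319.66686805 234.94690225] [319.5532863 246.6268683]
[ 0.61353708 -0.09841252] [123 124 123 123 123 123 123 123 123 123 123 123 123 123 123 123 123 120 115 105  92  82  76  73  75  80  88  95 101 106 109 113 116 118 119 120 120 120 123 125]
```

The wrist depth shows the real fingertips about 20 mm above the reported TCP, which also explains the finger sliding over the ball. I'll go back to the viewing pose and re-measure the line.

>>> {"op": "carry_out", "data": {
  "steps": [
    [[0,-0.01,0],0.8,0],
    [[0,-0.02,0],1.6,0],
    [[-0.005,-0.03,0],2.4,0],
    [[-0.01,-0.043,0],3.2,0],
    [[-0.01,-0.043,0.002],4,0],
    [[-0.01,-0.043,0.002],4.8,0],
    [[-0.01,-0.043,0.002],5.6,0],
    [[-0.01,-0.043,0.002],6.2,0],
    [[-0.01,-0.043,0.002],6.35,0],
    [[-0.01,-0.043,0.002],6.35,0]
  ]
}}

```text
time: 26.95
tool_pos: [0.5673, -0.0953, 0.2029]
ee_rot: [-3.141, 0.002, 0.109]
wrist_force: [-0.2, -1.2, -0.6]
width: 0.0472
finger_force: 0.0
```

```bash
cat >> kn.py <<'E'
def line(s,tag=''):
    X,k=cloud(s,.130,(.6135,-.1),.02);k&=X[...,2]<.14
    cn=max(cv2.findContours(k.astype(np.uint8),0,1)[0],key=len);c=w(s,*cv2.minEnclosingCircle(cn)[0],.134)
    h=14;g=rect(s,c,.134,.012,97).astype(float).mean(2);gr=np.linspace(-.012,.012,97)
    A,B=np.meshgrid(gr,gr,indexing='ij');m=(np.hypot(A,B)<.0095)&(g<135)
    x,y=A[m],B[m]; vx,vy,x0,y0=cv2.fitLine(np.c_[x,y].astype(np.float32),cv2.DIST_L2,0,1e-5,1e-5).ravel()
    if vx*x.mean()+vy*y.mean()<0: vx,vy=-vx,-vy
    # long mark: dark pixels on the panel, radius 30..39 mm
    cp=w(s,*cv2.minEnclosingCircle(cn)[0],.134)
    G=rect(s,c,.095,.042,337).astype(float).mean(2);gr=np.linspace(-.042,.042,337);A,B=np.meshgrid(gr,gr,indexing='ij')
    th=np.degrees(np.arctan2(-B,A));M=(np.hypot(A,B)>.031)&(np.hypot(A,B)<.041)&(abs(th+6)<12)&(G<140)
    f=cv2.fitLine(np.c_[A[M],B[M]].astype(np.float32),cv2.DIST_L2,0,1e-5,1e-5).ravel() if M.sum()>5 else [0]*4
    print(tag,'c',c.round(4),'n',m.sum(),'line cw',np.degrees(np.arctan2(-vy,vx)).round(1),'via mean',np.degrees(np.arctan2(-y.mean(),x.mean())).round(1),
      'mark',M.sum(),np.degrees(np.arctan2(-f[1],f[0])),'via mean',np.degrees(np.arctan2(-B[M].mean(),A[M].mean())) if M.any() else '')
    # ring white line
    H=rect(s,c,.111,.024,97).astype(float).mean(2);gr=np.linspace(-.024,.024,97);A,B=np.meshgrid(gr,gr,indexing='ij')
    r=np.hypot(A,B);N=(r>.013)&(r<.0205)&(H>140);th=np.arctan2(-B[N],A[N]);
    print('   ring bright deg hist',np.histogram(np.degrees(th),36,(-180,180))[0])
E
python3 - <<'E'
from kn import *
np.set_printoptions(linewidth=200)
line(load('wr10'),'before'); s=snap('wrist','wr12');line(s,'now'); to([.6133,-.1,.099],6.2)
E
```

```text
before c [ 0.6133 -0.1005  0.134 ] n 361 line cw 57.6 via mean 57.3 mark 365 -2.5345469 via mean -7.350937856001177
   ring bright deg hist [ 9  5  2  0  0  0  0  0  0  0  0  0  0 35 48  0  0  0  0  0  0  0  0  0  0  0  0  0  0  0  3  6  6  6  7  8]
now c [ 0.6133 -0.1004  0.134 ] n 343 line cw 56.2 via mean 57.4 mark 369 -5.938008 via mean -7.2237417781208535
   ring bright deg hist [10  4  1  0  0  0  0  0  0  0  0  0  0 30 47  0  0  0  0  0  0  0  0  0  0  0  0  0  2  1  2  4  4  6  7  9]
pos [ 0.5675 -0.0953  0.2033] F [0.39 0.29 0.36] w 0.0472 shift [0.0452 0.0097 0.1042] turn10 0.005 t 27.0 j [-0.26  0.14  1.27 -0.    1.73  1.2 ]
```

>>> {"op": "carry_out", "data": {
  "steps": [
    [[0.025,0.005,0],0,0],
    [[0.044,0.009,0],0,0],
    [[0.044,0.009,0.03],0,0],
    [[0.044,0.009,0.06],0,0],
    [[0.044,0.009,0.085],0,0],
    [[0.044,0.009,0.095],0,0],
    [[0.044,0.009,0.103],0,0],
    [[0.044,0.009,0.103],0,0]
  ]
}}

```text
time: 28.0
tool_pos: [0.6127, -0.0997, 0.1015]
ee_rot: [3.141, -0.0, 0.108]
wrist_force: [0.4, 0.6, 0.1]
width: 0.0471
finger_force: 0.0
```

>>> {"op": "carry_out", "data": {
  "steps": [
    [[0,0,0],0,0.5],
    [[0,0,0],0,1],
    [[0,0,0],0,1],
    [[0,0,0],0,1],
    [[0,0,0],0,1]
  ]
}}

```text
time: 28.62
tool_pos: [0.6129, -0.0991, 0.102]
ee_rot: [-3.141, -0.001, 0.108]
wrist_force: [-1.1, 2.0, 2.7]
width: 0.0214
finger_force: 30.0
```

Knob gripped (21.4 mm). Turning 63.5° counter-clockwise.

>>> {"op": "carry_out", "data": {
  "steps": [
    [[0,0,0],-0.7,1],
    [[0,0,0],-1.4,1],
    [[0,0,0],-2.1,1],
    [[0,0,0],-2.8,1],
    [[0,0,0],-3.5,1],
    [[0,0,0],-4.2,1],
    [[0,0,0],-4.9,1],
    [[0,0,0],-5.6,1],
    [[0,0,0],-6.2,1],
    [[0,0,0],-6.35,1]
  ]
}}

```text
time: 29.88
tool_pos: [0.6126, -0.0987, 0.102]
ee_rot: [-3.141, -0.001, 1.217]
wrist_force: [-1.3, 3.9, 5.4]
width: 0.021
finger_force: 30.0
```

>>> {"op": "carry_out", "data": {
  "steps": [
    [[0,0,0],0,1],
    [[0,0,0],0,1],
    [[0,0,0],0,0.4],
    [[0,0,0],0,0],
    [[0,0,0],0,0],
    [[0,0,-0.02],0,0],
    [[0,0,-0.06],0,0],
    [[0,0,-0.1],0,0],
    [[0,0,-0.103],0,0]
  ]
}}

```text
time: 31.0
tool_pos: [0.6145, -0.1005, 0.2085]
ee_rot: [3.133, -0.0, 1.216]
wrist_force: [-0.4, 0.4, -0.7]
width: 0.0469
finger_force: 0.0
```

>>> {"op": "carry_out", "data": {
  "steps": [
    [[0,-0.01,0],0.8,0],
    [[0,-0.02,0],1.6,0],
    [[-0.005,-0.03,0],2.4,0],
    [[-0.01,-0.043,0],3.2,0],
    [[-0.01,-0.043,0],4,0],
    [[-0.01,-0.043,0],4.8,0],
    [[-0.01,-0.043,0],5.6,0],
    [[-0.01,-0.043,0],6.2,0],
    [[-0.01,-0.043,0],6.35,0],
    [[-0.01,-0.043,0],6.35,0]
  ]
}}

```text
time: 32.25
tool_pos: [0.5684, -0.0941, 0.2031]
ee_rot: [-3.141, 0.002, 0.109]
wrist_force: [0.6, 0.0, 0.5]
width: 0.0464
finger_force: 0.0
```

```bash
python3 - <<'E'
from kn import *
np.set_printoptions(linewidth=200)
s=snap('wrist','wr13');line(s,'now');to([.6133,-.1,.099],6.2)
t=snap('top','top13')
for q in (load('top0'),t):
    X,k=cloud(q,.1,(.52,.345),.05);k&=X[...,2]<.2;print(k.sum(),X[k].mean(0),X[k][:,2].max())
ball(snap('scene','sc13'))
d=cv2.absdiff(load('top0')['image'],t['image']).max(2)
for nm,(a,b,c,e_) in dict(sciss=(185,135,225,200),tin=(440,140,480,175),spool=(428,205,470,245),stand=(195,200,235,240),red=(205,240,245,280)).items(): print(nm,(d[b:e_,a:c]>40).sum())
E
```

```text
now c [ 0.6134 -0.1003  0.134 ] n 283 line cw -5.5 via mean -10.6 mark 361 -6.2411957 via mean -6.9636749417916874
   ring bright deg hist [10  4  1  0  0  0  0  0  0  0  0  0  0 30 48  0  0  0  0  0  0  0  0  0  0  0  0  0  1  2  5  9  9  8  8  8]
pos [ 0.5685 -0.0941  0.2035] F [ 0.05  0.45 -0.88] w 0.0471 shift [0.044  0.0107 0.1044] turn10 0.004 t 32.3 j [-0.26  0.14  1.27 -0.    1.73  1.2 ]
39 [0.51833378 0.34153124 0.13946252] 0.16110799381019408
31 [0.50868426 0.33755825 0.14264538] 0.15893469402172702
[10 15  7  8 41] [357.97560976 213.53658537]
[0.4551 0.1542 0.1504] lean 40.6 len 0.0927
sciss 0
tin 0
spool 0
stand 69
red 0
```

The knob line (-5.5°) agrees with the mark (-6.2°), and the ring and bystanders are unchanged. The stylus top seems shifted, so I'm looking from the same pose as before the grasp.

>>> {"op": "carry_out", "data": {
  "steps": [
    [[0,-0.02,-0.05],0,0],
    [[0,-0.06,-0.06],0,0],
    [[-0.01,-0.11,-0.06],0,0],
    [[-0.015,-0.16,-0.06],0,0],
    [[-0.02,-0.21,-0.06],0,0],
    [[-0.022,-0.26,-0.06],0,0],
    [[-0.025,-0.31,-0.06],0,0],
    [[-0.026,-0.36,-0.06],0,0],
    [[-0.026,-0.4,-0.06],0,0],
    [[-0.026,-0.409,-0.06],0,0]
  ]
}}

```text
time: 33.65
tool_pos: [0.4981, 0.3118, 0.2638]
ee_rot: [3.141, 0.001, 0.112]
wrist_force: [0.1, 0.1, 0.0]
width: 0.0469
finger_force: 0.0
```

>>> {"op": "carry_out", "data": {
  "steps": [
    [[0,0,0],0,0],
    [[0,0,0],0,0]
  ]
}}

```text
time: 33.9
tool_pos: [0.4993, 0.3085, 0.2644]
ee_rot: [3.141, -0.0, 0.106]
wrist_force: [-0.1, 0.2, -0.2]
width: 0.047
finger_force: 0.0
```

```bash
python3 - <<'E'
from kn import *
s=snap('wrist','wr14');to([.4987,.3097,.2634],6.2)
for q in (load('wr6'),s):
  X,k=cloud(q,.07,(.52,.345),.045)
  for a,b in [(.07,.09),(.09,.11),(.11,.13),(.13,.15),(.152,.163)]:
    m=k&(X[...,2]>a)&(X[...,2]<b);print(a,m.sum(),X[m].mean(0).round(4))
  m=k&(X[...,2]<.2);print(np.percentile(X[m][:,2],[95,99]))
E
```

```text
pos [0.4993 0.3084 0.2645] F [-0.32 -0.27 -1.05] w 0.0471 shift [-0.0005 -0.0014  0.0011] turn10 -0.012 t 33.95 j [ 0.46  0.17  1.12 -0.    1.85  1.92]
0.07 42 [0.5208 0.3438 0.0808]
0.09 45 [0.5197 0.3447 0.0994]
0.11 64 [0.5184 0.3458 0.1206]
0.13 69 [0.5171 0.3467 0.1403]
0.152 128 [0.5127 0.3496 0.1546]
[0.1555079  0.15640876]
0.07 45 [0.5197 0.3416 0.0801]
0.09 41 [0.5183 0.3407 0.0989]
0.11 66 [0.5161 0.34   0.1193]
0.13 73 [0.5139 0.3392 0.1399]
0.152 125 [0.5086 0.3393 0.1543]
[0.15510425 0.15594198]
```

The stylus is seated at the same height as at the start (0.154 against 0.155). It leans about 6° against about 4.5° at the start, which the bore's play allows. Handing in.

```bash
python3 -c "
from bench import robot
print(robot.close_job())"
```

```text
the job is handed in; nothing more can be done
None
```

I handed the job in at about 34 s: lever at its stop, zero button held fully down for over a second, stylus back in its stand (leaning about 6° in the bore's play, against about 4.5° at the start), brake knob within about 1° of the long mark by its line's fitted direction (a coarser centre-based reading said about 4°), and the speed ring, spool, tin and scissors unchanged in the camera images.

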